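# Hang the blue specimen basket on the wire hanger

## Robot

A 6-joint arm with a two-finger parallel gripper is mounted at the origin on the work surface. World frame = base frame: x ahead of the robot, y to its left, z up, the work surface at z = 0. Lengths are in mm, angles in rad, forces in N, time in s.
With the tool pointing down it reaches from about 350 to 875 mm from the base axis. Payload 4.2 kg.
Tool frame: the origin (TCP) lies midway between the tips of the shut fingers; the grasp point (between the pads) lies 19 mm behind it (arm.tcp_to_grasp is the distance from the TCP to the grasp point, in mm); z points along the fingers, y is the line along which they close (so a half turn about z gives the same grasp; the last joint's range is limited). The gripper opens to 85 mm and grips with 20 to 120 N. Pads are 22 mm wide; open, the fingers measure 114 mm over their backs; the gripper's body (76 mm by 85 mm) begins 54 mm behind the grasp point. The pads swing forward as they close: fully open they stand 13 mm farther back than shut.
Start: joints at [-0.995, 0.385, 0.008, 0, -1.194, -0.259], TCP at [194.72, -593.872, 231.312] pointing down, gripper open.
Joint ranges: [-3.14, 3.14], [-1.21, 2.06], [-1.07, 1.41], [-3.16, 2.05], [-2.99, -0.16], [-3.1, 3.1]. Speed limits (rad/s): [2.79, 2.79, 3.14, 3.14, 3.14, 3.14].

## Interface

Orientations are given as a unit quaternion [x, y, z, w].
In Python, from bench import arm gives the robot as it stands.
- The arm moves only by the tool arm_command, never from a script. Its argument "rows" is a list of rows, each a list of 2 entries, a list of its own where there are three numbers: the shift along the tool's x, y, z as a fraction of full scale, then the turn, a rotation vector about the tool's x, y, z as a fraction of full scale. In form: [[[x, y, z], [wx, wy, wz]], ...]. A call has 1 to 5 rows; each row is the pose to reach, as a shift and turn from the pose commanded when the call began, along the tool's axes at that moment, turning the shorter way round; what a row does not reach only later rows make up. Full scale, the value 1, is 0.25 m for a shift and 180 degrees for a turn. A row lasts 1/10 s, in which the tool goes at most 50 mm and 8.59 degrees, less where a joint would pass 70% of its speed; a pose out of reach is approached as far as the arm can. A call with a number of a shift or a turn outside -1 to 1 is refused whole. A call with a gripper value outside its range is refused whole. "grip" is the opening, from 0 (shut) to 1 (fully open), set as the call begins (left out, the last holds). The fingers move at their own pace and stop on an object; the grip force is fixed at half the most. Time passes only in rows, so rows that repeat a pose let the fingers close. It gives the time, the measured TCP pose, the force, the opening and the grip force at its end, in the units of the state.
- arm.read_state(): the state, without advancing time (a new reading comes with each control period).
- arm.get_image(name): name is "side" or "top" or "wrist"; returns (picture, depth): 384x512x3 uint8, blue, green, red; 384x512 float32, mm along the optical axis (not along the pixel's ray), 0 where there is no reading.
- arm.camera_info(name): a dict with "fx", "fy", "cx", "cy" (pixels), "k1" (the pictures are not rectified: a ray, as slopes to the right and down, at radius r is drawn at 1 + k1 r^2 times it, then the intrinsics apply), "extrinsics" (4x4, takes a point from camera to world coordinates). Camera axes: x right, y down, z forward; pixel columns grow to the right and rows downward; lengths in mm; the calibration is good to about 2 mm. A picture is of the moment at which its call begins: read the wrist's pose just before it. camera_info takes no time and is no camera call; for the wrist camera it gives the pose at the moment of the call.
- arm.job_done(): hands the job in; it is judged then, once.
Trained networks look in the newest picture that a camera, given by its name, has taken for a name from the list of things; names that differ only in an ending like _2 or _b are one class to them, and where a whole thing is asked for, a point or a joint stands for the part that bears it (a point fixed in the world has none). Each returns a list of dicts, best first, with "score" (0 to 1); they miss things now and then, are a little off and sometimes report something else, mostly with a low value. They report only what shows in the picture. A call takes as long as a camera call.
- arm.spot_in(camera, query): "position" ([column, row] in pixels, amid what is visible of it).
The state is a dict: "clock": time; "joints": joint angles; "joint_vel": joint speeds; "joint_efforts": joint torques, N m; "position": TCP position; "ee_rot": TCP orientation; "contact_force": force on the tool from outside, world axes, zero at the start; "wrist_torque": the same for the moment, N m; "gripper_width": finger opening in mm; "grasp_force": force on a finger pad.
Only numpy, scipy, OpenCV 4.12 (cv2) and the standard library are available. Lean on these libraries where they do the work, as an engineer would, in place of code of your own. Each camera call takes 0.05 s, during which the arm holds its last target. There are 200 camera calls.

## Task

Hang the blue specimen basket by its hook from the lower loop of the orange wire hanger on the drying stand, so that stand, hanger and basket form one chain, with the basket hanging level, still and clear of the stand. Leave the hanger on its prongs, and do not disturb the yellow basket.

Things in the scene. Friction and masses are not known exactly. Their poses are not given: they have to be found in the camera images.
- blue_basket_handle (a point): Grip point of the blue open basket (100 x 80 x 40 mm, 70 to 130 g, on the table): on its upright handle block, 26 (x) x 16 (y) mm, 40 mm above the basket's underside; handle top 18 mm higher. Axes: z up, +x from handle to basket; end wall at x +46 mm, bridged by a 12 mm wide bar 5 to 15 mm lower. Grip across y from above; gripped here, the gripper stays clear of the hanger.
- blue_basket_hook (a point): Seat in the blue basket's hook, where the axis of the carrying wire should lie: 96 mm along +x and 87 mm above the handle point. Hook: 6 mm wire in the basket's x-z plane; back 16 mm to -x, top 10 mm above the seat, free tip 18 mm to +x, ending 20 mm below the seat: the mouth opens down. Bail 59 mm below the seat. The basket hangs level from here. Axes as the basket's.
- hanger_loop (a point): Middle of the bottom wire (axis, along y, 6 mm thick, 175 mm above the table) of the loose orange hanger's loop: upright in y-z, opening 62 wide x 60 mm high. Axes: z up, +x to the stand's column 150 mm behind; free side is -x. Its top bar, 126 mm higher, lies in two notched prongs ending 17 mm to -x of the loop; it can swing to and fro. Stand fixed; foot 10 mm thick, from x -20 to +190 mm.
- yellow_basket_handle (a point): Handle of a yellow basket of the same shape and size, a bystander standing on the table: same point and axes as on the blue one. It stays where it is.

How it is judged (in metres and radians):
At the end, for the whole second after the job is handed in: The blue basket's hook sits on the bottom wire of the hanger's loop (12 mm to and fro, 8 mm in height), basket level within 12 degrees, still, carried by the hanger, off the stand; hanger on its prongs, its loop within 30 mm of its start; yellow basket within 30 mm of its start (x of blue_basket_hook in the frame of hanger_loop between -0.012 and 0.012 m and z of blue_basket_hook in the frame of hanger_loop between -0.008 and 0.008 m and distance between blue_basket_hook and hanger_loop below 0.036 m and distance of each of hanger_loop, yellow_basket_handle from where it was at the start of the episode below 0.03 m and height (world z) of hanger_loop above 0.165 m and angle between blue_basket_hook's own z axis and vertical below 0.22 rad and contact force between blue_basket and hanger above 0.3 N and contact force between blue_basket and stand below 0.05 N and linear speed of blue_basket below 0.04 m/s); the robot touches nothing.
It fails at once if the yellow basket is shifted by more than 40 mm (distance of yellow_basket_handle from where it was at the start of the episode above 0.04 m).
It also fails if it takes over 56 s, if anything falls off the work surface, if the arm or the gripper's body presses on something with over 40 N, if the wrist force passes 120 N, or if a joint passes its speed limit or range.

## Working session

There is one attempt and no reset: what is moved stays moved. The work goes in short steps, Python scripts to look and compute and a tool call to move; the robot and the scene stay as the last step left them, time stands still between calls to the robot, and variables do not carry over. Pictures are saved under pics/ and viewed, at most 10 in all, crops included, and the job is handed in when it is done.

Besides the shell and the picture viewer there is one more tool, called after ">>>" by a JSON object that holds its "fn" and its "kwargs". arm_command: Moves the arm, as the interface text tells. Shift numbers are shares of 0.25 m and turn numbers shares of 180 degrees, none past 1 either way. Its arguments: {"type":"object","properties":{"rows":{"type":"array","items":{"type":"array"}},"grip":{"type":"number"}},"required":["rows"]}

```bash
mkdir -p pics; cat > h.py <<'E'
import numpy as np, cv2
from bench import arm
def shot(n):
    ci=arm.camera_info(n); im,d=arm.get_image(n); return im,d,ci
def rays(ci,uv):
    uv=np.asarray(uv,float).reshape(-1,2)
    p=(uv-[ci['cx'],ci['cy']])/[ci['fx'],ci['fy']]
    q=p.copy()
    for _ in range(20): q=p/(1+ci['k1']*(q**2).sum(1,keepdims=True))
    return np.c_[q,np.ones(len(q))]
def world(ci,uv,d):
    r=rays(ci,uv)*np.asarray(d,float).reshape(-1,1); T=np.array(ci['extrinsics'])
    return r@T[:3,:3].T+T[:3,3]
def cloud(n,im,d,ci,mask):
    v,u=np.nonzero(mask&(d>0)); return world(ci,np.c_[u,v],d[v,u]),np.c_[u,v]
def masks(im):
    h=cv2.cvtColor(im,cv2.COLOR_BGR2HSV); s=(h[...,1]>110)&(h[...,2]>50); H=h[...,0]
    return {'orange':s&(H>4)&(H<19),'yellow':s&(H>=20)&(H<36),'blue':s&(H>95)&(H<130)}
E
python3 - <<'E'
from h import *
np.set_printoptions(precision=1,suppress=True)
ims=[]
for n in ['top','side']:
    im,d,ci=shot(n); ims.append(im)
    print(n,np.array(ci['extrinsics']).tolist(),ci['fx'])
    for q in ['blue_basket_handle','blue_basket_hook','hanger_loop','yellow_basket_handle']:
        for r in arm.spot_in(n,q)[:2]:
            u,v=r['position']; dd=d[int(v),int(u)]
            print(q,round(r['score'],2),np.array([u,v]),dd,world(ci,[u,v],dd))
    for k,m in masks(im).items():
        P,_=cloud(n,im,d,ci,m)
        if len(P): print(k,len(P),np.percentile(P,[1,50,99],axis=0).tolist())
    cv2.imwrite(f'pics/{n}0.png',im)
print(arm.read_state()['clock'])
E
```

```text
top [[-0.029173362177222786, -0.992337166265146, 0.12006607925694987, 429.2698240310422], [-0.9995403599844859, 0.02797033860764538, -0.011693114224102519, -24.857067476819307], [0.00824522294185131, -0.12035201953865692, -0.9926970372130691, 1364.0233580174183], [0.0, 0.0, 0.0, 1.0]] 497.7272276236198
blue_basket_handle 0.95 [265.9 179.6] 1246.3726 [[601.5 -90.8 130.1]]
blue_basket_hook 0.96 [265.7 182.4] 1257.1459 [[595.9 -90.7 118.6]]
hanger_loop 0.68 [111.2 161.1] 1111.676 [[635.2 265.8 265.7]]
orange 41165 [[65.36816236810935, -758.0831056201303, -6.799060291640562], [439.0977081951494, -97.64402909374111, 0.09517252989985536], [924.0901236839693, 598.7913043177765, 110.60510025298646]]
yellow 1657 [[477.92435679343225, -737.0460222973308, -3.631904233598316], [584.2611118388309, -324.98251462364607, 6.899257964322032], [729.9281524652249, -276.8504380682507, 128.38971103513896]]
blue 41095 [[545.7476506098748, -1370.3576075472265, -764.8523111601096], [1380.677070161983, -141.68895654820093, -749.7439520849287], [1606.843027029234, 1092.2446645171563, 93.7836944947814]]
side [[
[... 462 characters left out ...]
.2047 [[627.1 287.1 295. ]]
yellow_basket_handle 0.85 [259.5 137.7] 1476.8853 [[ 568.4 -330.7   -0.8]]
orange 101375 [[-214.31324400824496, -1424.4528446296158, -364.44633933761446], [403.3156436598667, 16.429848313938578, -2.2564661825326766], [938.0246654707062, 425.89160400674496, 20.777678401107266]]
yellow 2388 [[-467.4640407040588, -1519.2782481397253, -424.9452254293035], [572.5218326657583, -532.3318231956983, 9.730759052353505], [731.8172726670571, -269.09801386168346, 83.90476722906827]]
blue 27787 [[-305.3278959301992, -2333.368173394539, -769.9140656513271], [1425.6309751322053, -617.327940177836, -752.5439991812964], [1623.2331982927801, 297.5123348770556, 89.1865699574773]]
0.5
```

View pics/top0.png

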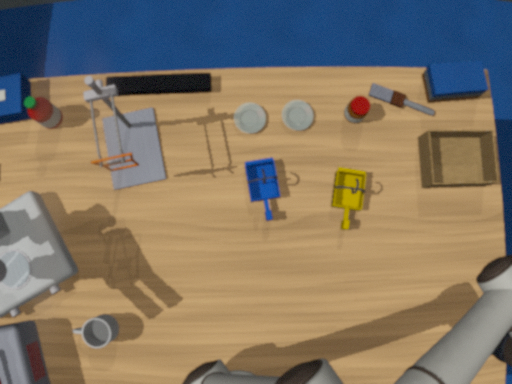

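View pics/side0.png

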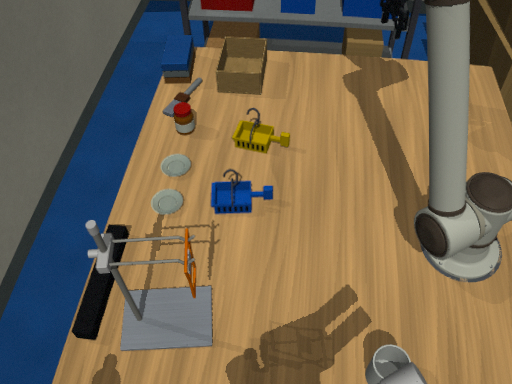

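Top picture: blue basket at (263,180) with handle at (268,212), pointing to −x. Stand foot at (137,148), orange hanger at (115,160). In the side picture the hanger is at (190,262). Next I'll measure inside tight regions.

```bash
python3 - <<'E'
from h import *
np.set_printoptions(precision=1,suppress=True)
R={'top':{'blue':(240,282,152,224),'orange':(85,145,145,175),'yellow':(328,372,162,232)},'side':{'blue':(205,278,165,218),'orange':(178,204,222,302),'yellow':(228,294,105,155)}}
for n in R:
    im,d,ci=shot(n); M=masks(im)
    for k,(a,b,c,e) in R[n].items():
        m=np.zeros(d.shape,bool); m[c:e,a:b]=1
        P,uv=cloud(n,im,d,ci,M[k]&m)
        P=P[(P[:,2]>(120 if k=='orange' else 12))&(P[:,2]<400)]
        if k=='orange':
            print(n,k,len(P)); 
            o=P[np.argsort(P[:,2])]; print(o[::max(1,len(o)//12)])
            if len(P)>10:
                c0=P.mean(0); w,V=np.linalg.eigh(np.cov((P-c0).T)); print(c0,w,V.T)
        else:
            b=P[(P[:,2]<50)]; r=cv2.minAreaRect(b[:,:2].astype(np.float32))
            print(n,k,len(P),'rect',r)
            h=P[P[:,2]>46]; print(' high',len(h)); print(h[np.argsort(h[:,0])][::max(1,len(h)//12)])
    # stand foot (grey) orientation
    if n=='top':
        m=np.zeros(d.shape,np.uint8); h=cv2.cvtColor(im,cv2.COLOR_BGR2HSV); m[105:192,103:168]=((h[...,1]<70)&(h[...,2]>90))[105:192,103:168]
        P,_=cloud(n,im,d,ci,m>0); P=P[(P[:,2]<25)&(P[:,2]>-5)]; r=cv2.minAreaRect(P[:,:2].astype(np.float32)); print('foot',len(P),r,cv2.boxPoints(r).tolist())
E
```

```text
top blue 378 rect ((600.3987426757812, -87.17989349365234), (137.2232666015625, 77.1678695678711), 7.897531509399414)
 high 113
[[ 506.6 -101.8   60.4]
 [ 512.   -96.7   60. ]
 [ 514.9  -99.7   55.3]
 [ 519.8  -99.6   60.7]
 [ 522.9  -94.6   56.3]
 [ 528.1  -94.7   57.7]
 [ 596.3  -86.1  124.4]
 [ 607.4  -60.1   67.6]
 [ 611.   -55.    62.2]
 [ 613.8  -83.7   73.9]
 [ 615.6 -112.6   74.2]
 [ 617.3 -118.8   61.3]
 [ 626.7  -84.6  125.8]]
top orange 193
[[633.1 283.8 170.2]
 [640.2 229.6 176.1]
 [640.2 241.5 178.8]
 [627.5 288.9 234.7]
 [632.9 284.  244. ]
 [627.  297.2 280.7]
 [636.8 278.3 298.3]
 [629.8 284.4 300.7]
 [634.1 281.9 301.6]
 [627.9 302.3 302.3]
 [635.1 256.4 303.2]
 [637.5 265.3 304. ]
 [641.6 219.1 308.9]]
[635.7 260.7 263. ] [   2.8  736.8 2538.9] [[ 1.   0.2 -0. ]
 [-0.2  1.  -0.1]
 [-0.   0.1  1. ]]
top yellow 636 rect ((556.7603759765625, -318.5836486816406), (84.60562896728516, 166.14334106445312), 80.48491668701172)
 high 141
[[ 476.2 -308.7   57.2]
 [ 479.3 -295.1   58.1]
 [ 484.2 -309.6   54.9]
 [ 489.6 -306.7   56.6]
 [ 492.4 -301.3   57.3]
 [ 497.5 -312.9   54
[... 1015 characters left out ...]
25.5 242. ]
 [640.2 224.1 255. ]
 [641.9 218.  281.6]
 [644.7 221.  299.5]
 [632.5 298.4 300.7]
 [641.9 224.2 301.4]
 [643.2 236.2 302.3]
 [641.6 242.  304.7]]
[635.7 263.9 250. ] [   4.4  883.  2529.1] [[ 1.   0.2  0. ]
 [-0.2  1.  -0. ]
 [-0.   0.   1. ]]
side yellow 686 rect ((559.3248291015625, -310.9131164550781), (88.0732650756836, 167.6434326171875), 80.10089111328125)
 high 64
[[ 476.7 -297.    49.5]
 [ 479.6 -297.5   48.7]
 [ 482.2 -290.5   51.3]
 [ 484.9 -288.1   49.3]
 [ 486.2 -304.7   53.4]
 [ 488.8 -300.2   53.4]
 [ 491.2 -291.8   57.4]
 [ 494.1 -292.4   52.4]
 [ 497.2 -293.6   55.1]
 [ 500.1 -294.9   49.3]
 [ 503.4 -298.9   49.2]
 [ 587.9 -286.6   57.5]
 [ 591.9 -295.5   60.8]]
```

```bash
cat >> h.py <<'E'
from scipy.spatial.transform import Rotation as Ro
def plan(target,yaw,pos=None,rot=None):
    """shift/turn fractions to put grasp TCP at target; tool down, closing axis at yaw+90 deg (nearest half turn)"""
    s=arm.read_state(); R0=Ro.from_quat(s['ee_rot']) if rot is None else rot; p=np.array(s['position'] if pos is None else pos)
    best=min((Ro.from_euler('z',yaw+k,degrees=True)*Ro.from_euler('x',180,degrees=True) for k in (0,180)),key=lambda R:(R0.inv()*R).magnitude())
    sh=R0.inv().apply(np.array(target)-p)/250; w=(R0.inv()*best).as_rotvec()/np.pi
    print('shift',np.round(sh,4),'turn',np.round(w,4),'pos',np.round(p,1),'F',np.round(s['contact_force'],2),'t',s['clock'],'w',round(s['gripper_width'],1),'q',np.round(s['joints'],2))
E
python3 - <<'E'
from h import *
print(Ro.from_quat(arm.read_state()['ee_rot']).as_matrix().round(3))
plan((516,-97,160),7.5)
E
```

```text
[[-0.95  -0.312  0.   ]
 [-0.312  0.95  -0.   ]
 [-0.    -0.    -1.   ]]
shift [-1.8403  1.4882  0.2853] turn [-0.      0.      0.0592] pos [ 194.7 -593.9  231.3] F [-0.32 -0.93  0.18] t 0.6 w 85.6 q [-1.    0.38  0.01 -0.   -1.19 -0.26]
```

>>> {"fn": "arm_command", "kwargs": {"rows": [[[-0.15, 0.12, 0], [0, 0, 0.01]], [[-0.3, 0.24, 0], [0, 0, 0.02]], [[-0.45, 0.36, 0], [0, 0, 0.04]], [[-0.6, 0.48, 0], [0, 0, 0.05]], [[-0.75, 0.6, 0], [0, 0, 0.059]]], "grip": 1}}

```text
clock: 1.1
position: [326.9, -391.4, 231.6]
ee_rot: [-0.065, 0.998, -0.0, 0.0]
contact_force: [0.8, -0.1, -0.0]
gripper_width: 85.5
grasp_force: 0.0
```

```bash
python3 - <<'E'
from h import *
plan((516,-97,200),7.5)
E
```

```text
shift [-0.9026  1.0696  0.1262] turn [-0.0002  0.0002 -0.0003] pos [ 326.9 -391.4  231.6] F [ 0.78 -0.11 -0.05] t 1.1 w 85.5 q [-0.56  0.19 -0.27  0.   -1.11 -0.88]
```

>>> {"fn": "arm_command", "kwargs": {"rows": [[[-0.12, 0.14, 0], [0, 0, 0]], [[-0.24, 0.28, 0], [0, 0, 0]], [[-0.36, 0.42, 0], [0, 0, 0]], [[-0.48, 0.56, 0], [0, 0, 0]], [[-0.6, 0.7, 0], [0, 0, 0]]]}}

```text
clock: 1.6
position: [452.7, -198.0, 231.8]
ee_rot: [-0.066, 0.998, -0.0, 0.001]
contact_force: [1.7, 0.6, -0.6]
gripper_width: 85.5
grasp_force: 0.0
```

>>> {"fn": "arm_command", "kwargs": {"rows": [[[-0.1, 0.12, 0], [0, 0, 0]], [[-0.2, 0.24, 0], [0, 0, 0]], [[-0.28, 0.34, 0], [0, 0, 0]], [[-0.28, 0.34, 0], [0, 0, 0]], [[-0.28, 0.34, 0], [0, 0, 0]]]}}

```text
clock: 2.1
position: [510.3, -105.7, 231.2]
ee_rot: [-0.066, 0.998, 0.0, -0.0]
contact_force: [0.2, -0.9, -0.5]
gripper_width: 85.1
grasp_force: 0.0
```

```bash
python3 - <<'E'
from h import *
np.set_printoptions(precision=1,suppress=True)
im,d,ci=shot('wrist')
cv2.imwrite('pics/w1.png',im)
for q in ['blue_basket_handle']:
  for r in arm.spot_in('wrist',q)[:2]:
    u,v=r['position']; print(r,world(ci,[u,v],d[int(v),int(u)]))
P,uv=cloud('wrist',im,d,ci,masks(im)['blue'])
h=P[(P[:,2]>50)&(P[:,2]<65)&(P[:,0]<545)&(P[:,0]>450)]
r=cv2.minAreaRect(h[:,:2].astype(np.float32)); print(len(h),r,np.median(h,0))
b=P[(P[:,2]>20)&(P[:,2]<50)&(P[:,0]<750)&(P[:,0]>545)]; print(cv2.minAreaRect(b[:,:2].astype(np.float32)))
k=P[(P[:,2]>95)&(P[:,2]<200)]; print(len(k),np.percentile(k,[2,50,98],axis=0)) if len(k) else 0
plan((516,-97,200),7.5)
E
```

```text
{'position': [259.0, 248.5], 'score': 0.77} [[626.5 -86.3   4.5]]
310 ((519.9569091796875, -98.53900909423828), (26.592500686645508, 14.817856788635254), 8.05453109741211) [518.4 -98.6  58.1]
((607.999755859375, -86.01146697998047), (128.33364868164062, 80.00418853759766), 7.964125156402588)
14 [[599.1 -89.9 101.8]
 [606.8 -86.8 128.6]
 [608.7 -83.3 132.3]]
shift [-0.   0.   0.1] turn [-0. -0.  0.] pos [ 509.8 -106.8  231.4] F [ 0.3 -0.1  0.5] t 2.2 w 85.1 q [ 0.1  0.2 -0.2  0.  -1.1 -1.6]
```

View pics/w1.png

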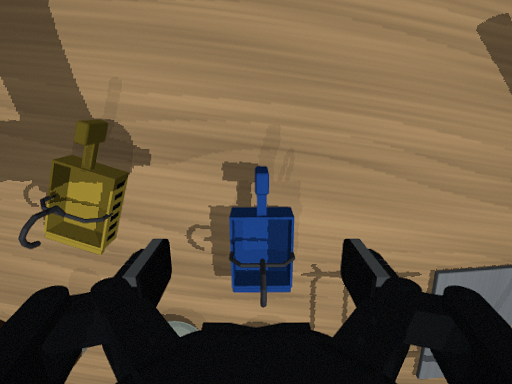

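Wrist picture: the blue handle's top is at (262,180) and the basket at (262,248), between the open fingers. That puts the handle at (519.5, −98.4) mm with yaw 8°.

```bash
python3 - <<'E'
from h import *
plan((519.5,-98.4,21),8)
E
```

```text
shift [-0.0431  0.0281  0.8414] turn [-0.     -0.0001 -0.0028] pos [ 509.8 -106.8  231.4] F [ 0.3  -0.07  0.46] t 2.2 w 85.1 q [ 0.11  0.21 -0.24  0.   -1.12 -1.55]
```

>>> {"fn": "arm_command", "kwargs": {"rows": [[[-0.043, 0.028, 0.14], [0, 0, -0.003]], [[-0.043, 0.028, 0.3], [0, 0, -0.003]], [[-0.043, 0.028, 0.46], [0, 0, -0.003]], [[-0.043, 0.028, 0.6], [0, 0, -0.003]], [[-0.043, 0.028, 0.7], [0, 0, -0.003]]]}}

```text
clock: 2.7
position: [518.2, -99.2, 54.3]
ee_rot: [-0.069, 0.998, 0.0, -0.001]
contact_force: [0.6, 0.3, 0.4]
gripper_width: 85.5
grasp_force: 0.0
```

```bash
python3 - <<'E'
from h import *
plan((519.5,-98.4,21),8)
E
```

```text
shift [-0.0059  0.0026  0.1331] turn [ 0.0001 -0.0009 -0.0003] pos [518.2 -99.2  54.3] F [0.59 0.26 0.4 ] t 2.7 w 85.5 q [ 0.12  0.42 -0.45 -0.   -0.7  -1.55]
```

>>> {"fn": "arm_command", "kwargs": {"rows": [[[-0.002, 0.001, 0.07], [0, 0, 0]], [[-0.002, 0.001, 0.14], [0, 0, 0]], [[-0.002, 0.001, 0.14], [0, 0, 0]], [[-0.002, 0.001, 0.14], [0, 0, 0]]]}}

```text
clock: 3.1
position: [520.3, -98.5, 21.7]
ee_rot: [-0.07, 0.998, -0.0, 0.0]
contact_force: [0.9, -0.1, 0.0]
gripper_width: 85.7
grasp_force: 0.0
```

>>> {"fn": "arm_command", "kwargs": {"rows": [[[0, 0, 0], [0, 0, 0]], [[0, 0, 0], [0, 0, 0]], [[0, 0, 0], [0, 0, 0]], [[0, 0, 0], [0, 0, 0]], [[0, 0, 0], [0, 0, 0]]], "grip": 0}}

```text
clock: 3.6
position: [520.5, -97.6, 21.7]
ee_rot: [-0.07, 0.998, -0.0, 0.0]
contact_force: [-0.6, -1.3, 3.9]
gripper_width: 15.3
grasp_force: 59.5
```

>>> {"fn": "arm_command", "kwargs": {"rows": [[[0, 0, 0], [0, 0, 0]], [[0, 0, 0], [0, 0, 0]], [[0, 0, 0], [0, 0, 0]], [[0, 0, 0], [0, 0, 0]], [[0, 0, 0], [0, 0, 0]]]}}

```text
clock: 4.1
position: [520.5, -97.7, 21.7]
ee_rot: [-0.07, 0.998, -0.0, 0.0]
contact_force: [-1.0, 0.7, 6.5]
gripper_width: 15.1
grasp_force: 59.5
```

>>> {"fn": "arm_command", "kwargs": {"rows": [[[0, 0, -0.05], [0, 0, 0]], [[0, 0, -0.14], [0, 0, 0]], [[0, 0, -0.26], [0, 0, 0]], [[0, 0, -0.34], [0, 0, 0]], [[0, 0, -0.34], [0, 0, 0]]]}}

```text
clock: 4.6
position: [522.4, -97.5, 109.5]
ee_rot: [-0.071, 0.997, -0.0, 0.003]
contact_force: [-0.4, 0.0, -1.6]
gripper_width: 15.3
grasp_force: 58.8
```

```bash
python3 - <<'E'
from h import *
plan((455,220,104),10.3)
E
```

```text
shift [0.0879 1.2955 0.0207] turn [-0.0002  0.0021 -0.0122] pos [522.4 -97.5 109.5] F [-0.39  0.01 -1.64] t 4.6 w 15.3 q [ 0.12  0.35 -0.39  0.   -0.82 -1.55]
```

>>> {"fn": "arm_command", "kwargs": {"rows": [[[0.02, 0.1, 0], [0, 0, -0.002]], [[0.04, 0.25, 0], [0, 0, -0.005]], [[0.06, 0.4, 0], [0, 0, -0.008]], [[0.08, 0.55, 0], [0, 0, -0.01]], [[0.088, 0.7, 0], [0, 0, -0.012]]]}}

```text
clock: 5.1
position: [472.3, 73.3, 105.3]
ee_rot: [-0.089, 0.996, -0.0, -0.001]
contact_force: [0.9, 0.3, -0.5]
gripper_width: 15.0
grasp_force: 58.8
```

>>> {"fn": "arm_command", "kwargs": {"rows": [[[0, 0.13, 0], [0, 0, 0]], [[0, 0.26, 0], [0, 0, 0]], [[0, 0.39, 0], [0, 0, 0]], [[0, 0.5, 0], [0, 0, 0]], [[0, 0.56, 0], [0, 0, 0]]]}}

```text
clock: 5.6
position: [448.2, 211.8, 105.4]
ee_rot: [-0.09, 0.996, -0.0, -0.001]
contact_force: [0.6, 0.5, -0.9]
gripper_width: 15.4
grasp_force: 58.9
```

>>> {"fn": "arm_command", "kwargs": {"rows": [[[0, 0.03, 0], [0, 0, 0]], [[0, 0.03, 0], [0, 0, 0]], [[0, 0.03, 0], [0, 0, 0]], [[0, 0.03, 0], [0, 0, 0]], [[0, 0.03, 0], [0, 0, 0]]]}}

```text
clock: 6.1
position: [447.9, 216.8, 106.3]
ee_rot: [-0.089, 0.996, -0.0, -0.0]
contact_force: [0.4, 0.2, -1.0]
gripper_width: 15.8
grasp_force: 58.8
```

```bash
python3 - <<'E'
from h import *
np.set_printoptions(precision=1,suppress=True)
out=[]
for n,R in [('top',(60,230,90,250)),('side',(150,330,170,330))]:
    im,d,ci=shot(n)
    out.append(cv2.resize(im[R[2]:R[3],R[0]:R[1]],(400,400),interpolation=cv2.INTER_CUBIC))
    for q in ['blue_basket_hook','hanger_loop','blue_basket_handle']:
        for r in arm.spot_in(n,q)[:1]:
            u,v=r['position']; print(n,q,round(r['score'],2),np.array([u,v]),world(ci,[u,v],d[int(v),int(u)]))
    P,_=cloud(n,im,d,ci,masks(im)['blue'])
    P=P[(P[:,2]>55)&(P[:,2]<250)&(P[:,1]>150)&(P[:,0]<660)&(P[:,0]>400)]
    b=P[(P[:,2]<130)]; print(n,len(P),np.percentile(P,[1,50,99],axis=0)); print(cv2.minAreaRect(b[:,:2].astype(np.float32)))
cv2.imwrite('pics/pre.png',np.hstack(out))
plan((474.7,230.5,104),10.3)
E
```

```text
top hanger_loop 0.55 [111.1 162.4] [[632.7 266.7 263.1]]
top blue_basket_handle 0.72 [143.8 203. ] [[555.3 225.6  86.7]]
top 1166 [[491.6 187.3  81.3]
 [547.4 230.6  88.7]
 [598.4 276.  199.4]]
((541.691162109375, 231.01126098632812), (113.45869445800781, 78.67779541015625), 10.436861991882324)
side blue_basket_hook 0.86 [240.5 292.3] [[548.  234.2  88. ]]
side hanger_loop 0.9 [189.8 269.8] [[630.8 280.9 259.2]]
side blue_basket_handle 0.59 [240.4 291.2] [[548.7 231.   86.7]]
side 1939 [[464.3 192.9  82. ]
 [541.8 230.9  89.9]
 [598.4 283.6 153. ]]
((528.6966552734375, 235.9768829345703), (139.50192260742188, 83.91146850585938), 10.761165618896484)
shift [-0.1  0.   0. ] turn [ 0.  0. -0.] pos [447.8 217.6 106.3] F [-0.7 -0.7 -0.1] t 6.5 w 15.2 q [ 0.8  0.3 -0.5  0.  -0.8 -2.2]
```

View pics/pre.png

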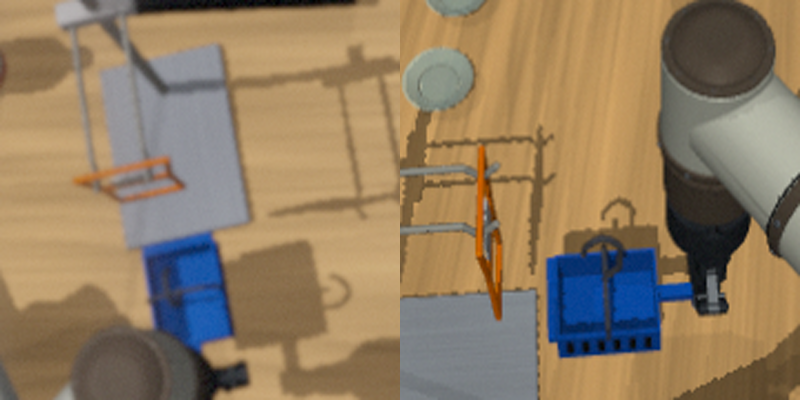

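Pre-insertion crop: the basket is level in the gripper, and the hook at (605,245) in the right-hand panel faces the orange loop at (490,230). The tip will enter above the bottom wire. I need about 100 mm forward and 7 mm sideways.

>>> {"fn": "arm_command", "kwargs": {"rows": [[[-0.05, 0.027, 0.008], [0, 0, 0]], [[-0.12, 0.027, 0.01], [0, 0, 0]], [[-0.18, 0.027, 0.01], [0, 0, 0]], [[-0.24, 0.027, 0.01], [0, 0, 0]], [[-0.26, 0.027, 0.01], [0, 0, 0]]]}}

```text
clock: 7.0
position: [511.8, 236.2, 103.7]
ee_rot: [-0.089, 0.996, 0.0, 0.0]
contact_force: [-1.0, -0.4, -1.0]
gripper_width: 15.3
grasp_force: 58.8
```

>>> {"fn": "arm_command", "kwargs": {"rows": [[[0, 0, 0], [0, 0, 0]], [[0, 0, 0], [0, 0, 0]], [[0, 0, 0], [0, 0, 0]]]}}

```text
clock: 7.3
position: [509.9, 235.6, 103.8]
ee_rot: [-0.089, 0.996, -0.0, -0.0]
contact_force: [0.1, 0.6, -0.2]
gripper_width: 15.1
grasp_force: 58.8
```

```bash
python3 - <<'E'
from h import *
np.set_printoptions(precision=1,suppress=True)
out=[]
def proj(ci,X):
    T=np.linalg.inv(np.array(ci['extrinsics'])); c=T[:3,:3]@X+T[:3,3]; p=c[:2]/c[2]; p=p*(1+ci['k1']*(p@p)); return p*[ci['fx'],ci['fy']]+[ci['cx'],ci['cy']]
s=arm.read_state(); p=np.array(s['position']); a=np.radians(10.3); ex=np.array([np.cos(a),np.sin(a),0]); ey=np.array([-ex[1],ex[0],0]); ez=np.array([0,0,1.])
seat=p+95*ex+105.3*ez; L=np.array([638,259,175.])
print('seat rel', (seat-L)@ex,(seat-L)@ey,seat[2]-175)
for n,R in [('top',(80,160,120,200)),('side',(165,245,215,295))]:
    im,d,ci=shot(n)
    c=cv2.resize(im[R[2]:R[3],R[0]:R[1]],(400,400),interpolation=cv2.INTER_CUBIC)
    def dot(X,col): u=(proj(ci,X)-[R[0],R[2]])*5; cv2.circle(c,tuple(int(round(float(t))) for t in u),3,col,-1)
    for t in (-31,0,31): dot(L+t*ey,(0,0,255)); dot(L+t*ey+60*ez,(0,0,255))
    dot(seat,(0,255,0)); dot(seat+18*ex-20*ez,(0,255,255)); dot(seat+10*ez,(255,0,255))
    out.append(c)
cv2.imwrite('pics/mid.png',np.hstack(out))
plan((474.7,230.5,104),10.3)
E
```

```text
seat rel -35.23801391738918 -0.0922482287041397 34.107828978455785
shift [ 0.1  0.  -0. ] turn [ 0. -0. -0.] pos [510.1 235.8 104. ] F [-0.4  0.7 -2.2] t 7.4 w 15.2 q [ 0.7  0.4 -0.3 -0.  -0.8 -2.1]
```

View pics/mid.png

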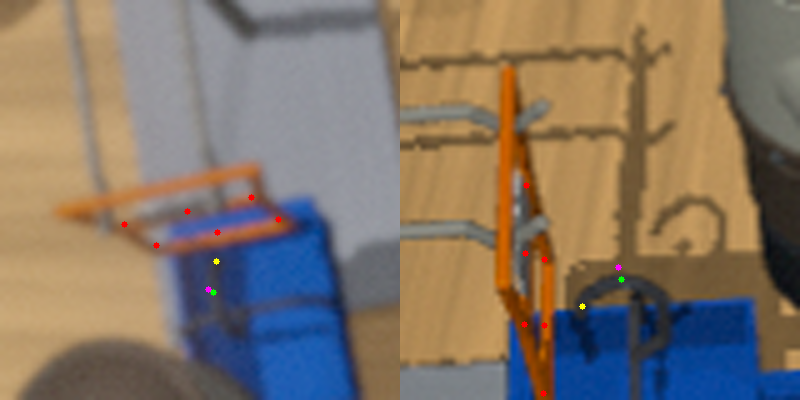

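The overlay fits roughly, but the tip is hard to judge at this scale. I'll look closer, with the projected points labelled.

```bash
cat >> h.py <<'E'
def proj(ci,X):
    T=np.linalg.inv(np.array(ci['extrinsics'])); c=T[:3,:3]@X+T[:3,3]; p=c[:2]/c[2]; p=p*(1+ci['k1']*(p@p)); return p*[ci['fx'],ci['fy']]+[ci['cx'],ci['cy']]
a=np.radians(10.3); ex=np.array([np.cos(a),np.sin(a),0]); ey=np.array([-ex[1],ex[0],0]); ez=np.array([0,0,1.]); L=np.array([638,259,175.])
def rel():
    p=np.array(arm.read_state()['position']); seat=p+95*ex+105.3*ez
    print('seat rel',np.round([(seat-L)@ex,(seat-L)@ey,seat[2]-175],1)); return seat
def overlay(name,views,k=8):
    seat=rel(); out=[]
    for n,R in views:
        im,d,ci=shot(n); c=cv2.resize(im[R[2]:R[3],R[0]:R[1]],None,fx=k,fy=k,interpolation=cv2.INTER_CUBIC)
        def pl(Xs,col): cv2.polylines(c,[np.round([((proj(ci,X)-[R[0],R[2]])+.5)*k for X in Xs]).astype(np.int32)],False,col,1)
        pl([L-31*ey,L+31*ey,L+31*ey+60*ez,L-31*ey+60*ez,L-31*ey],(0,0,255))
        pl([seat-16*ex-20*ez,seat-16*ex,seat-8*ex+9*ez,seat+10*ez,seat+9*ex+9*ez,seat+18*ex,seat+18*ex-20*ez],(0,255,0))
        out.append(c)
    cv2.imwrite(name,np.hstack(out))
E
python3 - <<'E'
from h import *
overlay('pics/mid2.png',[('side',(175,225,230,300))])
E
```

```text
seat rel [-35.    0.   34.3]
```

View pics/mid2.png

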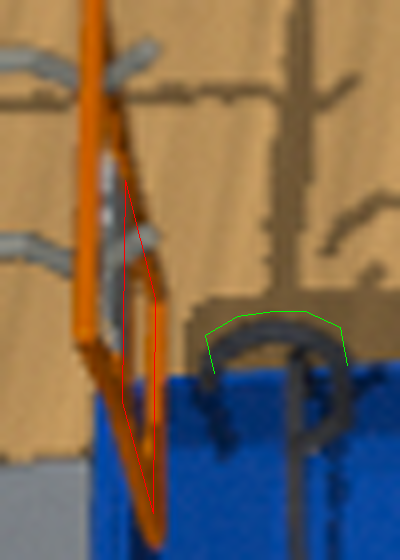

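```bash
python3 - <<'E'
from h import *
np.set_printoptions(precision=1,suppress=True)
for n in ['side','top']:
    im,d,ci=shot(n)
    for y,z in [(-42,126),(42,126),(-31,60),(31,60),(-31,0),(31,0)]:
        print(n,y,z,proj(ci,L+y*ey+z*ez))
    m=masks(im)['orange']; P,uv=cloud(n,im,d,ci,m); k=(P[:,2]>150)&(P[:,2]<330)&(P[:,1]>180)&(P[:,1]<340)&(P[:,0]>600)&(P[:,0]<680)
    P,uv=P[k],uv[k]; loc=np.c_[(P-L)@ex,(P-L)@ey,P[:,2]-175]
    for lo in range(-10,135,10):
        s=loc[(loc[:,2]>=lo)&(loc[:,2]<lo+10)]
        if len(s): print(lo,len(s),'x',np.median(s[:,0]),'y',np.sort(s[:,1])[::max(1,len(s)//6)])
E
```

```text
side -42 126 [185.8 229.1]
side 42 126 [184.9 268. ]
side -31 60 [190.2 252. ]
side 31 60 [189.7 279.7]
side -31 0 [193.9 266.8]
side 31 0 [193.6 293.6]
-10 35 x -0.43876651550243456 y [-29.1 -19.4 -14.6  -1.2   2.2   8.9  22.6]
0 40 x -0.7842212965416917 y [-31.  -28.3 -19.4  -8.7  -4.   10.   36.6]
10 14 x -1.3043574300299485 y [-30.5 -29.7 -28.6 -27.7  38.1  39.2  39.6]
20 10 x -1.451734620498087 y [-30.8 -29.1 -28.3 -28.2  37.7  39.1  39.6  39.8  40.   40.4]
30 7 x -1.4547663976089116 y [36.3 38.7 38.9 39.2 39.2 40.4 40.5]
40 13 x -1.7110686236419372 y [-32.4 -30.4  35.2  37.8  38.8  39.5  40.9]
50 11 x -2.1842581722968255 y [-31.3 -30.3 -29.7 -29.7  36.9  38.   38.6  38.8  39.6  40.1  40.5]
60 40 x -2.6346478780792353 y [-32.4 -26.1  -3.   11.2  21.9  28.3  38.9]
70 18 x -2.1627209154662097 y [-35.3 -33.2 -31.2 -31.  -10.8  41.5]
80 16 x -1.698014156331662 y [-35.5 -34.8 -33.1 -32.4 -32.2 -31.5  39.1  42.9]
90 12 x -1.9733834429096844 y [-37.  -34.7 -15.7  43.3  44.1  44.6]
100 11 x -1.9229982467972253 y [-40.3 -38.3 -37.6 -37.5  44.3  45.7  46.2  46.4  47.2  47.3  47.4]
110 8 x
[... 534 characters left out ...]
-32.1]
20 4 x -4.1384157584523695 y [-35.7 -35.2  31.   33.5]
30 2 x -3.536229477545409 y [30.5 32. ]
40 3 x -2.530170106586854 y [28.9 30.3 33.3]
50 2 x -4.116328671890404 y [30.2 32.4]
60 14 x -2.1834297590904455 y [-32.3 -26.7  23.3  27.2  28.1  30.1  31.2]
70 7 x -1.8146934389125329 y [-36.5 -25.4 -23.   25.2  28.4  31.6  32.5]
80 1 x -3.8214083343386553 y [-38.7]
90 3 x -2.0047970855522714 y [36.9 38.3 38.8]
100 5 x -1.5510116562055518 y [36.9 37.6 38.8 39.3 39.3]
110 6 x -3.1260610362714862 y [-45.4 -42.5 -29.2  21.2  39.8  40.3]
120 92 x -1.76550452227997 y [-46.4 -28.1 -11.5   5.1  18.2  30.7  42.5]
130 9 x -1.6936239603112102 y [-45.8 -41.8 -32.8 -26.  -18.8  17.8  19.9  36.5  43.5]
```

The side crop shows the bottom wire edge-on at column 157 (rows 300–545) and the hook arch spanning columns 203–350. Both sit about 2 px below their predicted rows, so the relative pose is good. Advancing 34 mm.

>>> {"fn": "arm_command", "kwargs": {"rows": [[[-0.035, 0, 0], [0, 0, 0]], [[-0.07, 0, 0], [0, 0, 0]], [[-0.105, 0, 0], [0, 0, 0]], [[-0.135, 0, 0], [0, 0, 0]], [[-0.135, 0, 0], [0, 0, 0]]]}}

```text
clock: 8.05
position: [545.1, 242.1, 103.5]
ee_rot: [-0.089, 0.996, 0.0, 0.0]
contact_force: [0.5, 0.1, -0.3]
gripper_width: 15.3
grasp_force: 58.8
```

```bash
python3 - <<'E'
from h import *
overlay('pics/in.png',[('side',(170,220,230,300)),('top',(95,145,125,195))])
plan((510,235,104),10.3)
E
```

```text
seat rel [ 0.6 -0.  33.8]
shift [ 0.1379 -0.0023 -0.0021] turn [-0.0001 -0.0002 -0.0005] pos [543.8 241.7 103.4] F [ 0.22 -0.26 -1.22] t 8.15 w 15.6 q [ 0.69  0.45 -0.23 -0.   -0.89 -2.08]
```

View pics/in.png

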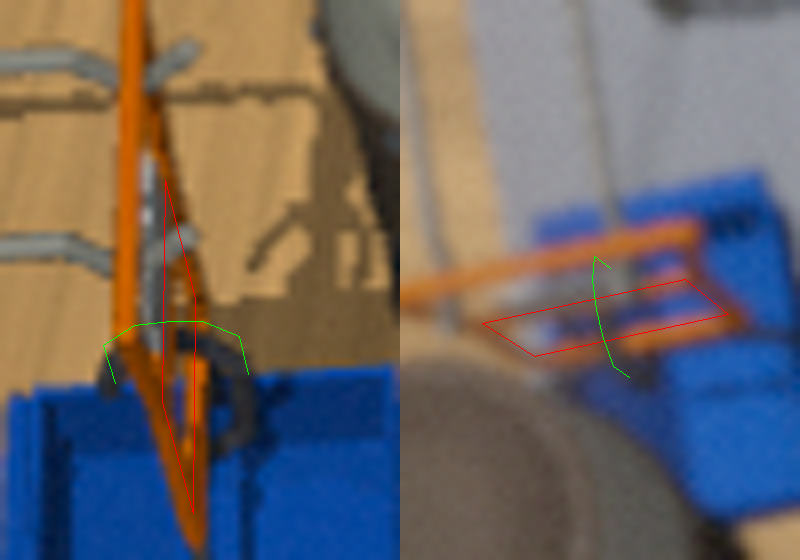

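The hook tip (110,375) has passed through the loop and the back (245,390) is on the free side, with the hanger undisturbed. Lowering.

>>> {"fn": "arm_command", "kwargs": {"rows": [[[0, 0, 0.03], [0, 0, 0]], [[0, 0, 0.06], [0, 0, 0]], [[0, 0, 0.09], [0, 0, 0]], [[0, 0, 0.11], [0, 0, 0]], [[0, 0, 0.11], [0, 0, 0]]]}}

```text
clock: 8.65
position: [543.1, 241.4, 75.1]
ee_rot: [-0.089, 0.996, -0.001, -0.001]
contact_force: [0.6, -0.2, -0.8]
gripper_width: 15.1
grasp_force: 58.8
```

>>> {"fn": "arm_command", "kwargs": {"rows": [[[0, 0, 0], [0, 0, 0]], [[0, 0, 0], [0, 0, 0]], [[0, 0, 0.008], [0, 0, 0]], [[0, 0, 0.008], [0, 0, 0]], [[0, 0, 0.008], [0, 0, 0]]]}}

```text
clock: 9.15
position: [543.8, 241.8, 74.4]
ee_rot: [-0.089, 0.996, 0.0, 0.0]
contact_force: [-0.4, -0.1, -0.4]
gripper_width: 15.7
grasp_force: 58.8
```

>>> {"fn": "arm_command", "kwargs": {"rows": [[[0, 0, 0.008], [0, 0, 0]], [[0, 0, 0.008], [0, 0, 0]], [[0, 0, 0.008], [0, 0, 0]]]}}

```text
clock: 9.45
position: [543.8, 241.8, 72.2]
ee_rot: [-0.089, 0.996, -0.0, -0.0]
contact_force: [0.2, 1.0, -1.4]
gripper_width: 15.5
grasp_force: 58.8
```

```bash
python3 - <<'E'
from h import *
rel(); F=[]
for _ in range(4):
    overlay('pics/low.png',[('side',(170,220,230,300))]); F.append(arm.read_state()['contact_force'])
print(np.mean(F,0))
E
```

```text
seat rel [-0.8 -0.1  2.5]
seat rel [-0.8 -0.1  2.5]
seat rel [-0.7 -0.1  2.6]
seat rel [-0.7 -0.   2.6]
seat rel [-0.7 -0.   2.7]
[-0.31035761  0.30918063 -0.68087158]
```

Not in contact yet. Continuing in 1–2 mm steps.

>>> {"fn": "arm_command", "kwargs": {"rows": [[[0, 0, 0.006], [0, 0, 0]], [[0, 0, 0.006], [0, 0, 0]], [[0, 0, 0.006], [0, 0, 0]], [[0, 0, 0.006], [0, 0, 0]]]}}

```text
clock: 10.05
position: [543.8, 241.9, 70.8]
ee_rot: [-0.089, 0.996, 0.0, 0.0]
contact_force: [0.0, -0.8, -1.2]
gripper_width: 15.2
grasp_force: 58.8
```

>>> {"fn": "arm_command", "kwargs": {"rows": [[[0, 0, 0.006], [0, 0, 0]], [[0, 0, 0.006], [0, 0, 0]], [[0, 0, 0.006], [0, 0, 0]], [[0, 0, 0.006], [0, 0, 0]]]}}

```text
clock: 10.45
position: [543.8, 241.8, 69.3]
ee_rot: [-0.089, 0.996, -0.0, -0.0]
contact_force: [-0.7, -0.4, 0.4]
gripper_width: 15.3
grasp_force: 58.8
```

```bash
python3 - <<'E'
from h import *
F=[]
for _ in range(4):
    overlay('pics/low2.png',[('side',(170,220,230,300))]); F.append(arm.read_state()['contact_force'])
print(np.mean(F,0),arm.read_state()['wrist_torque'],arm.read_state()['clock'])
E
```

```text
seat rel [-0.8 -0.1 -0.4]
seat rel [-0.7 -0.  -0.4]
seat rel [-0.7 -0.  -0.4]
seat rel [-0.7 -0.  -0.4]
[ 0.21962693  0.15278129 -0.93523994] [ 0.01923914  0.07780142 -0.03863811] 10.65
```

View pics/low2.png

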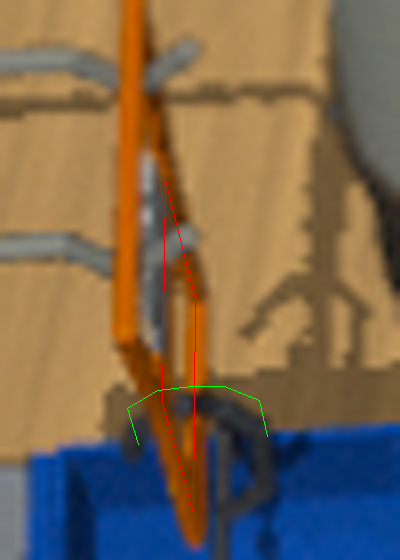

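The hook arch (tip at column 132, back at 265) straddles the bottom wire at column 195. There is still no load, so I'll keep lowering.

>>> {"fn": "arm_command", "kwargs": {"rows": [[[0, 0, 0.006], [0, 0, 0]], [[0, 0, 0.006], [0, 0, 0]], [[0, 0, 0.006], [0, 0, 0]], [[0, 0, 0.006], [0, 0, 0]]]}}

```text
clock: 11.05
position: [544.3, 242.1, 68.3]
ee_rot: [-0.089, 0.996, 0.0, 0.001]
contact_force: [-0.3, -0.1, 1.6]
gripper_width: 15.3
grasp_force: 59.3
```

```bash
cat > f.py <<'E'
from h import *
F=[];T=[]
for _ in range(5):
    arm.get_image('side'); s=arm.read_state(); F.append(s['contact_force']); T.append(s['wrist_torque'])
rel(); print(np.mean(F,0).round(2),np.mean(T,0).round(3),s['clock'])
E
python3 f.py
```

```text
seat rel [-0.4  0.1 -1.5]
[ 0.41 -0.29  2.58] [ 0.044 -0.233 -0.016] 11.3
```

>>> {"fn": "arm_command", "kwargs": {"rows": [[[0, 0, 0.006], [0, 0, 0]], [[0, 0, 0.006], [0, 0, 0]], [[0, 0, 0.006], [0, 0, 0]], [[0, 0, 0.006], [0, 0, 0]]]}}

```text
clock: 11.7
position: [545.0, 242.5, 67.4]
ee_rot: [-0.089, 0.996, 0.001, 0.002]
contact_force: [0.1, 0.1, 5.4]
gripper_width: 15.2
grasp_force: 59.8
```

```bash
python3 f.py
```

```text
seat rel [ 0.5  0.4 -2.3]
[ 0.15 -0.33  5.53] [ 0.036 -0.51  -0.048] 11.95
```

Contact came at about −1 mm, and the force is now 5.5 N. I'll back off until the load is roughly the basket's weight, then release.

>>> {"fn": "arm_command", "kwargs": {"rows": [[[0, 0, -0.004], [0, 0, 0]], [[0, 0, -0.008], [0, 0, 0]], [[0, 0, -0.008], [0, 0, 0]], [[0, 0, -0.008], [0, 0, 0]]]}}

```text
clock: 12.35
position: [543.7, 241.8, 68.2]
ee_rot: [-0.089, 0.996, -0.0, -0.0]
contact_force: [0.3, -0.1, 3.2]
gripper_width: 15.3
grasp_force: 59.4
```

```bash
python3 f.py
```

```text
seat rel [-0.8 -0.1 -1.5]
[-0.19  0.14  2.78] [ 0.073 -0.261  0.015] 12.6
```

>>> {"fn": "arm_command", "kwargs": {"rows": [[[0, 0, -0.004], [0, 0, 0]], [[0, 0, -0.004], [0, 0, 0]], [[0, 0, -0.004], [0, 0, 0]]]}}

```text
clock: 12.9
position: [543.3, 241.6, 68.8]
ee_rot: [-0.089, 0.996, -0.0, -0.001]
contact_force: [0.4, 0.4, 0.1]
gripper_width: 14.9
grasp_force: 59.0
```

```bash
python3 f.py
```

```text
seat rel [-1.1 -0.2 -0.8]
[ 0.19  0.09 -0.19] [ 0.051 -0.007  0.023] 13.15
```

Force is near zero, so the hanger is carrying the basket. Opening gently.

>>> {"fn": "arm_command", "kwargs": {"rows": [[[0, 0, 0], [0, 0, 0]], [[0, 0, 0], [0, 0, 0]]], "grip": 0.23}}

```text
clock: 13.35
position: [543.7, 241.8, 69.2]
ee_rot: [-0.089, 0.996, -0.0, -0.0]
contact_force: [-0.4, -0.1, 0.3]
gripper_width: 19.7
grasp_force: 0.0
```

>>> {"fn": "arm_command", "kwargs": {"rows": [[[0, 0, 0], [0, 0, 0]], [[0, 0, 0], [0, 0, 0]], [[0, 0, 0], [0, 0, 0]], [[0, 0, 0], [0, 0, 0]], [[0, 0, 0], [0, 0, 0]]], "grip": 0.6}}

```text
clock: 13.85
position: [543.8, 241.8, 69.3]
ee_rot: [-0.089, 0.996, 0.0, -0.0]
contact_force: [0.2, 0.2, 0.3]
gripper_width: 51.4
grasp_force: 0.0
```

>>> {"fn": "arm_command", "kwargs": {"rows": [[[0, 0, -0.03], [0, 0, 0]], [[0, 0, -0.08], [0, 0, 0]], [[0, 0, -0.16], [0, 0, 0]], [[0, 0, -0.24], [0, 0, 0]], [[0, 0, -0.32], [0, 0, 0]]]}}

```text
clock: 14.35
position: [544.1, 242.0, 151.5]
ee_rot: [-0.089, 0.996, 0.0, 0.001]
contact_force: [-0.7, 0.0, -0.8]
gripper_width: 51.1
grasp_force: 0.0
```

>>> {"fn": "arm_command", "kwargs": {"rows": [[[0.1, 0, -0.1], [0, 0, 0]], [[0.3, 0, -0.1], [0, 0, 0]], [[0.5, 0, -0.1], [0, 0, 0]], [[0.6, 0, -0.1], [0, 0, 0]], [[0.6, 0, -0.1], [0, 0, 0]]]}}

```text
clock: 14.85
position: [393.7, 214.2, 175.9]
ee_rot: [-0.09, 0.996, 0.001, 0.0]
contact_force: [0.1, 0.6, 0.7]
gripper_width: 51.1
grasp_force: 0.0
```

```bash
cat > v.py <<'E'
from h import *
np.set_printoptions(precision=1,suppress=True)
import sys
L0=L; out=[]
for n,R in [('side',(150,250,210,310)),('top',(80,180,110,210))]:
    im,d,ci=shot(n); out.append(cv2.resize(im[R[2]:R[3],R[0]:R[1]],None,fx=4,fy=4,interpolation=cv2.INTER_CUBIC))
    M=masks(im)
    P,_=cloud(n,im,d,ci,M['blue']); loc=np.c_[(P-L)@ex,(P-L)@ey,P[:,2]]; k=(abs(loc[:,0])<170)&(abs(loc[:,1])<80)&(loc[:,2]>25)&(loc[:,2]<125); loc=loc[k]
    rim=loc[(loc[:,2]>30)]; print(n,len(loc),np.percentile(loc,[1,50,99],axis=0).tolist())
    P,_=cloud(n,im,d,ci,M['orange']); loc=np.c_[(P-L)@ex,(P-L)@ey,P[:,2]]; k=(abs(loc[:,0])<40)&(abs(loc[:,1])<60)&(loc[:,2]>160)&(loc[:,2]<190); print('wire',np.median(loc[k],0))
cv2.imwrite(sys.argv[1],np.hstack(out)); s=arm.read_state(); print(s['clock'],s['position'])
E
python3 v.py pics/rel.png
```

```text
side 1927 [[-105.58350126012671, -36.06480365174399, 44.75952430571743], [-7.663004045237609, 2.9938452070762147, 56.316983547606924], [55.25749845884013, 43.78524356605823, 106.52711837007962]]
wire [ -0.6  -7.2 175.6]
top 942 [[-106.21943718041055, -41.813204636316556, 43.73402134961241], [-15.551166497646088, -8.138823604901626, 52.26939151658189], [51.6300000129294, 36.02162318315393, 115.66082091526744]]
wire [ -1.5  -7.2 176.5]
14.95 [396.7 215.8 175.9]
```

View pics/rel.png

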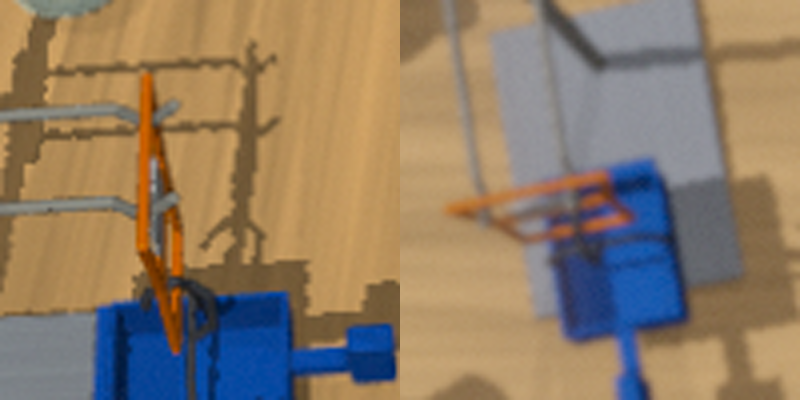

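The hook (180,290) hangs on the loop's bottom wire, the hanger is on its prongs, and the basket is clear of the foot. I'll let it settle, then check tilt and motion.

>>> {"fn": "arm_command", "kwargs": {"rows": [[[0, 0, 0], [0, 0, 0]], [[0, 0, 0], [0, 0, 0]], [[0, 0, 0], [0, 0, 0]], [[0, 0, 0], [0, 0, 0]], [[0, 0, 0], [0, 0, 0]]]}}

```text
clock: 15.45
position: [396.4, 215.2, 174.0]
ee_rot: [-0.089, 0.996, -0.0, -0.0]
contact_force: [0.3, 0.1, -0.5]
gripper_width: 51.0
grasp_force: 0.0
```

>>> {"fn": "arm_command", "kwargs": {"rows": [[[0, 0, 0], [0, 0, 0]], [[0, 0, 0], [0, 0, 0]], [[0, 0, 0], [0, 0, 0]], [[0, 0, 0], [0, 0, 0]], [[0, 0, 0], [0, 0, 0]]]}}

```text
clock: 15.95
position: [396.2, 215.2, 174.3]
ee_rot: [-0.089, 0.996, 0.0, 0.0]
contact_force: [0.8, 0.0, 0.4]
gripper_width: 50.8
grasp_force: 0.0
```

>>> {"fn": "arm_command", "kwargs": {"rows": [[[0, 0, 0], [0, 0, 0]], [[0, 0, 0], [0, 0, 0]], [[0, 0, 0], [0, 0, 0]], [[0, 0, 0], [0, 0, 0]], [[0, 0, 0], [0, 0, 0]]]}}

```text
clock: 16.45
position: [396.2, 215.2, 174.3]
ee_rot: [-0.089, 0.996, 0.0, 0.0]
contact_force: [0.9, 0.3, 0.2]
gripper_width: 51.0
grasp_force: 0.0
```

```bash
python3 - <<'E'
from h import *
for i in range(10):
    im,d,ci=shot('top'); P,_=cloud('top',im,d,ci,masks(im)['blue']); loc=np.c_[(P-L)@ex,(P-L)@ey,P[:,2]]
    f=loc[(abs(loc[:,0])<48)&(loc[:,1]>-35)&(loc[:,1]<35)&(loc[:,2]>35)&(loc[:,2]<65)]
    A=np.c_[f[:,:2],np.ones(len(f))]; c=np.linalg.lstsq(A,f[:,2],rcond=None)[0]
    h=loc[(loc[:,0]<-80)&(loc[:,0]>-125)&(loc[:,2]>50)&(abs(loc[:,1])<40)]
    for _ in range(3): arm.get_image('top')
    print(len(f),np.degrees(c[:2]).round(1),c[2].round(1),'handle',np.mean(h,0).round(1),arm.read_state()['clock'])
E
```

```text
567 [-0.3 -0.2] 49.6 handle [-97.2  -2.7 101.4] 16.65
572 [-0.4 -0.5] 49.7 handle [-97.3  -3.  100.9] 16.85
569 [ 0.1 -0. ] 49.5 handle [-97.8  -2.6 100.9] 17.05
565 [-0.4 -0.1] 49.5 handle [-97.3  -1.9 101.5] 17.25
574 [-0.5  0.1] 49.6 handle [-97.4  -2.3 101.5] 17.45
572 [-0.4 -1. ] 49.6 handle [-97.6  -3.  101.7] 17.65
570 [-0.8 -0.7] 49.3 handle [-97.4  -2.6 100.9] 17.85
568 [-0.2  0. ] 49.6 handle [-97.3  -1.9 101.4] 18.05
568 [-0.2  0.1] 49.6 handle [-97.9  -2.3 101.8] 18.25
571 [-0.2 -0.4] 49.5 handle [-97.5  -2.8 100.8] 18.45
```

The basket is level to within about 1° and still. Handing in.

```bash
python3 -c "
from bench import arm
print(arm.job_done())"
```

```text
the job is handed in; nothing more can be done
None
```

The blue basket now hangs by its hook from the lower loop of the orange hanger, level to within about 1°, still and clear of the stand. The hanger is on its prongs, the arm never went near the yellow basket, and I handed the job in at about 18 s; it returned no verdict.

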